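Load a flanged roller on the gauging carrier and slide it to the gauge

ROBOT

A 6-joint arm with a two-finger parallel gripper is mounted at the origin on the work surface. World frame = base frame: x ahead of the robot, y to its left, z up, the work surface at z = 0. Lengths are in mm, angles in rad, forces in N, time in s.
With the tool pointing down it reaches from about 350 to 975 mm from the base axis. Payload 7.1 kg.
Tool frame: the origin (TCP) lies midway between the tips of the shut fingers; the grasp point (between the pads) lies 19 mm behind it; z points along the fingers, y is the line along which they close (so a half turn about z gives the same grasp; the last joint's range is limited). The gripper opens to 88 mm and grips with 3 to 60 N. Pads are 20 mm wide; open, the fingers measure 115 mm over their backs; the gripper's body (75 mm by 178 mm) begins 61 mm behind the grasp point.
Start: joints at [-1.189, 0.423, 1.63, -0, 1.089, -0.019], TCP at [243.862, -575.444, 222.675] pointing down, gripper open.
Joint ranges: [-3, 3], [-0.9, 2.11], [0.09, 2.58], [-1.31, 4.45], [0.11, 2.69], [-2.54, 2.54]. Speed limits (rad/s): [2.39, 2.39, 3.01, 3.14, 3.14, 3.14].

INTERFACE

Orientations are given as a rotation vector (axis times angle).
In Python, from workcell import get_obs, get_image, camera_params, close_job gives the robot as it stands.
- The arm moves only by the shell command python3 -m creep 'ROWS' [OPENING]. ROWS is a JSON object of lists of equal length, an entry for each row: "delta_pos": the shift along the tool's x, y, z in m, a list of three; "twist": the turn, a rotation vector about the tool's x, y, z in degrees, a list of three. A call has 1 to 20 rows; each row shifts and turns the commanded pose from where the row before left it, along the tool's axes as they then stand; what a row does not reach is not made up. A row lasts 1/12 s, in which the tool goes at most 41.7 mm and 7.16 degrees, less where a joint would pass 70% of its speed; a pose out of reach is approached as far as the arm can. A call with a gripper value outside its range is refused whole. OPENING is the opening, from 0 (shut) to 1 (fully open), set as the call begins (- or left out, the last holds). The fingers move at their own pace and stop on an object; the grip force is fixed at half the most. Time passes only in rows, so rows that do not move let the fingers close. It gives the time, the measured TCP pose, the force, the opening and the grip force at its end, in the units of the state.
- get_obs(): the state, without advancing time (a new reading comes with each control period).
- get_image(name): name is "scene" or "side" or "wrist"; returns (picture, depth): 384x512x3 uint8, red, green, blue; 384x512 float32, mm along the optical axis (not along the pixel's ray), 0 where there is no reading.
- camera_params(name): a dict with "camera_matrix" (3x3 intrinsics, pixels), "extrinsics" (4x4, takes a point from camera to world coordinates). Camera axes: x right, y down, z forward; pixel columns grow to the right and rows downward; lengths in mm; the calibration is good to about 2 mm. A picture is of the moment at which its call begins: read the wrist's pose just before it. camera_params takes no time and is no camera call; for the wrist camera it gives the pose at the moment of the call.
- close_job(): hands the job in; it is judged then, once.
The state is a dict: "t": time; "qpos": joint angles; "qvel": joint speeds; "joint_torque": joint torques, N m; "ee_pos": TCP position; "orientation": TCP orientation; "ft_force": force on the tool from outside, world axes, zero at the start; "moment": the same for the moment, N m; "width": finger opening in mm; "grasp_force": force on a finger pad.
Only numpy, scipy, OpenCV 4.12 (cv2) and the standard library are available. Lean on these libraries where they do the work, as an engineer would, in place of code of your own. Each camera call takes 0.05 s, during which the arm holds its last target. There are 200 camera calls.

TASK

Put the flanged roller on the carrier's upright spindle and turn it until it drops over the two driving pins and sits fully home, flat on the round plate, without forcing it down. Then slide the carrier along its rail to the green-marked gauging station, so that it rests in the spring detent there, not pushed on past it, with the roller still home. Leave the die block, the screwdriver and the wrench where they are.

Things in the scene. Friction and masses are not known exactly. Their poses are not given: they have to be found in the camera images.
- roller: Loose aluminium flanged roller (spool), blue waist, upright on the bench, 0.28 to 0.56 kg. Origin: centre of underside; z: its axis, up. 64 mm high, both flanges 62 mm diameter, through bore 18.4 mm. Hidden in its underside: four blind pockets for driving pins along its own +x, +y, -x, -y: slots 11.6 mm wide, 8 mm deep, from the bore to 25 mm from the axis.
- roller_boss (a point): Centre of the top of the roller's round boss, on its axis 64 mm above its underside. The boss, by which to grip the roller, is 36 mm in diameter and 28 mm high (36 to 64 mm above the underside); below it the upper flange is 6 mm thick, the waist 40 mm in diameter and 16 mm high, the lower flange 14 mm thick.
- rail: Fixed grey rail unit: base plate 190 x 380 x 8 mm (x -75 to 115 mm, y -190 to 190), two steel rails along its y. Origin: on the bench, mid rails. The carrier slides to its +y. The green-striped station at y = 55 mm has a spring plunger detent; behind it (x = 100 mm) stands a dial gauge on a post 145 mm high, its feeler reaching to x = 44 mm.
- carrier (a joint): Slide of the aluminium carrier (plate 145 x 100 mm, top 35 mm above the bench) along the rail's +y, m, 0 to 0.19. It starts at 0 to 0.04, the loading end; at 0.14 it lies in the gauging station's detent. Friction 1.5 N; some 6 to 9 N carry it over the detent's lip, which then holds it within about 1 mm. Do not push it on beyond the station.
- seat (a point): Spindle foot: centre of the top face of the round dark plate (68 mm diameter) on which the roller must lie, 43 mm above the bench; moves with the carrier, axes as the rail's. Two brass driving pins, 8 mm diameter, 6 mm high, stand on the plate 18 mm either side of the axis. Standing on the pins the roller is 6 mm too high; it must be turned until its pockets drop over them.
- spindle_tip (a point): Top of the carrier's fixed upright steel spindle, 53 mm above the seat; 16 mm in diameter, tapering to 8 mm over the top 6 mm. The plate with the pins, at its foot, is stiff to turn (0.3 N m) and stands at any angle up to 0.8 rad either way of pins along the rail's x; its angle is not measured, so find it by turning the roller, up to a quarter turn.
- carrier_knob (a point): Point inside the red upright knob on the carrier, 80 mm from the spindle in -x, 15 mm below the knob's top (top 85 mm above the bench). The knob is 22 mm in diameter over its upper 32 mm; grip it or push against it to slide the carrier.
- die_block: Bystander: steel die block 60 x 60 x 28 mm with a round boss 32 mm in diameter, 18 mm high. Origin: centre of underside.
- screwdriver: Bystander: screwdriver lying on the bench to the right of the rail.
- wrench: Bystander: wrench lying on the bench to the left of the rail.

How it is judged (in metres and radians):
On the way, in this order (a step that is already met when the one before it is completed fails the run):
1. the roller is home on the spindle (flat on the plate, over the pins) while the carrier is still short of the station (z of roller in the frame of seat between -0.003 and 0.003 m and horizontal distance between roller and seat below 0.003 m and angle between roller's own z axis and vertical below 0.06 rad and value of joint carrier below 0.12 m), for 0.2 s.
2. the carrier is in the station's detent with the roller home (value of joint carrier between 0.136 and 0.144 m and z of roller in the frame of seat below 0.003 m and horizontal distance between roller and seat below 0.003 m), for 0.2 s.
At the end, for the whole second after the job is handed in: The carrier rests in the gauging station's detent (slide 0.14 m, within 4 mm) and the roller is home on the spindle: its underside within 3 mm of the plate, centred within 3 mm, upright within 0.06 rad, at rest and released (all of step 2 and velocity of joint carrier between -0.01 and 0.01 m/s and z of roller in the frame of seat above -0.003 m and angle between roller's own z axis and vertical below 0.06 rad and linear speed of roller below 0.02 m/s); the robot touches nothing.
It fails at once if the roller is forced down on the carrier with more than 60 N (contact force between roller and rail above 60 N).
It fails at once if the carrier is driven far past the station (value of joint carrier above 0.165 m).
It fails at once if the die block, screwdriver or wrench is moved more than 30 mm (distance of any of die_block, screwdriver, wrench from where it was at the start of the episode above 0.03 m).
It also fails if it takes over 72 s, if anything falls off the work surface, if the arm or the gripper's body presses on something with over 40 N, if the wrist force passes 120 N, or if a joint passes its speed limit or range.

## Working session

There is one attempt and no reset: what is moved stays moved. The work goes in short steps, Python scripts to look and compute and a shell command to move; the robot and the scene stay as the last step left them, time stands still between calls to the robot, and variables do not carry over. Pictures are saved under pics/ and viewed, at most 10 in all, crops included, and the job is handed in when it is done.

```bash
mkdir -p pics; ls; python3 - <<'E'
from workcell import *
import cv2,numpy as np
o=get_obs();print({k:np.round(v,3).tolist() for k,v in o.items()})
for n in("scene","side"):
    p,d=get_image(n);cv2.imwrite(f"pics/{n}0.png",p[:,:,::-1]);np.savez(f"{n}0.npz",p=p,d=d)
    c=camera_params(n);print(n,c["camera_matrix"].round(1).tolist(),c["extrinsics"].round(3).tolist())
E
```

```text
pics
{'t': 0.0, 'qpos': [-1.189, 0.424, 1.631, -0.0, 1.089, -0.019], 'qvel': [0.001, -0.0, 0.0, 0.001, -0.0, 0.0], 'joint_torque': [-0.004, -54.462, -27.367, 0.064, 0.023, -0.0], 'ee_pos': [243.665, -574.932, 221.91], 'orientation': [-3.077, -0.625, 0.0], 'ft_force': [0.891, 0.309, -0.454], 'moment': [-0.005, -0.021, 0.04], 'grasp_force': 0.0, 'width': 88.007}
scene [[425.3, 0.0, 255.4], [0.0, 425.3, 196.0], [0.0, 0.0, 1.0]] [[-0.895, 0.228, -0.383, 1009.168], [0.446, 0.482, -0.754, 879.99], [0.012, -0.846, -0.533, 725.015], [0.0, 0.0, 0.0, 1.0]]
side [[381.7, 0.0, 260.6], [0.0, 381.7, 185.0], [0.0, 0.0, 1.0]] [[-0.939, -0.268, 0.215, 314.234], [-0.343, 0.698, -0.629, 728.991], [0.019, -0.664, -0.747, 930.81], [0.0, 0.0, 0.0, 1.0]]
```

View pics/scene0.png

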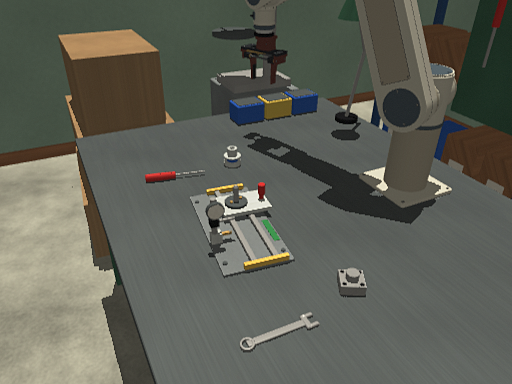

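View pics/side0.png

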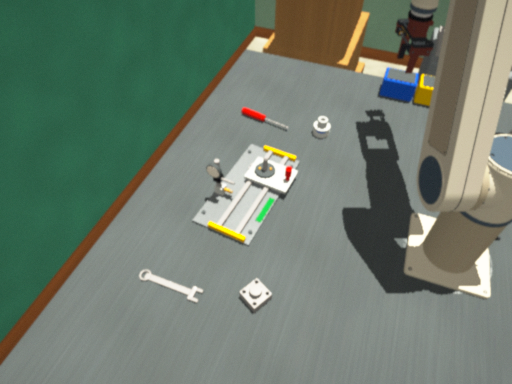

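Scene view: the roller is at (232,155), spindle (236,200), knob (262,190) and green mark (271,230). Side view: roller (321,127), spindle (265,168), knob (288,174). I'll localise these roughly by triangulation.

```bash
cat >h.py <<'E'
import numpy as np,cv2
from workcell import *
def ray(c,u,v):
    K,E=c["camera_matrix"],c["extrinsics"]
    d=E[:3,:3]@np.linalg.solve(K,[u,v,1.]);return E[:3,3],d/np.linalg.norm(d)
def onz(c,u,v,z):
    o,d=ray(c,u,v);return o+d*(z-o[2])/d[2]
def tri(rs):
    A=0;b=0
    for o,d in rs:
        P=np.eye(3)-np.outer(d,d);A=A+P;b=b+P@o
    return np.linalg.solve(A,b)
def blobs(p,lo,hi,amin=15,roi=None):
    h=cv2.cvtColor(p,cv2.COLOR_RGB2HSV);m=cv2.inRange(h,np.array(lo),np.array(hi))
    if roi:
        k=np.zeros_like(m);x0,y0,x1,y1=roi;k[y0:y1,x0:x1]=1;m=m*k
    n,l,s,c=cv2.connectedComponentsWithStats(m)
    return [(c[i].round(1).tolist(),s[i].tolist()) for i in range(1,n) if s[i,4]>=amin]
E
python3 - <<'E'
from h import *
R={}
for n,roi in(("scene",(130,130,310,280)),("side",(180,90,340,250))):
    p=np.load(f"{n}0.npz")["p"];c=camera_params(n)
    for nm,lo,hi,z in(("yellow",(22,150,100),(35,255,255),15),("green",(50,120,60),(75,255,255),10),("red",(0,150,80),(6,255,255),70),("blue",(100,100,60),(125,255,255),22)):
        for ce,s in blobs(p,lo,hi,8,roi): print(n,nm,ce,s,onz(c,*ce,z).round(1))
E
python3 - <<'E'
import cv2,numpy as np
a=cv2.imread('pics/scene0.png')[140:280,180:310];b=cv2.imread('pics/side0.png')[105:245,190:340]
a=cv2.resize(a,(400,431),interpolation=2);b=cv2.resize(b,(400,373),interpolation=2);b=cv2.copyMakeBorder(b,0,58,0,0,0)
cv2.imwrite('pics/crop0.png',np.hstack([a,b]))
E
```

```text
scene yellow [226.8, 186.8] [222, 186, 10, 3, 13] [ 557.8 -214.1   15. ]
scene yellow [266.5, 258.3] [245, 253, 44, 12, 95] [605.9 153.5  15. ]
scene green [270.3, 229.6] [262, 220, 17, 20, 123] [536.4  44.6  10. ]
scene red [159.8, 175.8] [145, 171, 31, 10, 205] [ 754.5 -279.3   70. ]
scene red [261.1, 189.2] [258, 182, 7, 17, 91] [506.4 -73.2  70. ]
scene blue [232.0, 160.4] [227, 160, 11, 2, 20] [ 473.2 -363.7   22. ]
side yellow [279.6, 152.2] [264, 145, 32, 16, 145] [ 568.1 -209.5   15. ]
side yellow [226.2, 231.1] [208, 222, 37, 20, 213] [609.2 161.2  15. ]
side green [182.7, 93.8] [180, 91, 5, 7, 15] [1045.8 -399.7   10. ]
side green [188.9, 91.6] [186, 90, 7, 5, 17] [1029.4 -422.7   10. ]
side green [199.2, 91.5] [198, 90, 4, 4, 8] [ 990.6 -438.8   10. ]
side green [192.1, 96.7] [188, 94, 10, 7, 23] [1001.3 -395.9   10. ]
side green [180.7, 101.0] [180, 98, 4, 8, 14] [1030.3 -353.4   10. ]
side green [184.3, 106.6] [180, 105, 10, 4, 12] [1000. -326.   10.]
side green [264.6, 209.7] [256, 198, 18, 24, 135] [532.9  44.1  10. ]
side red [253.1, 113.9] [242, 108, 24, 13, 162] [ 704.9 -309.4   70. ]
side red [287.9, 172.1] [286, 167, 6, 13, 55] [500.6 -76.9  70. ]
```

View pics/crop0.png

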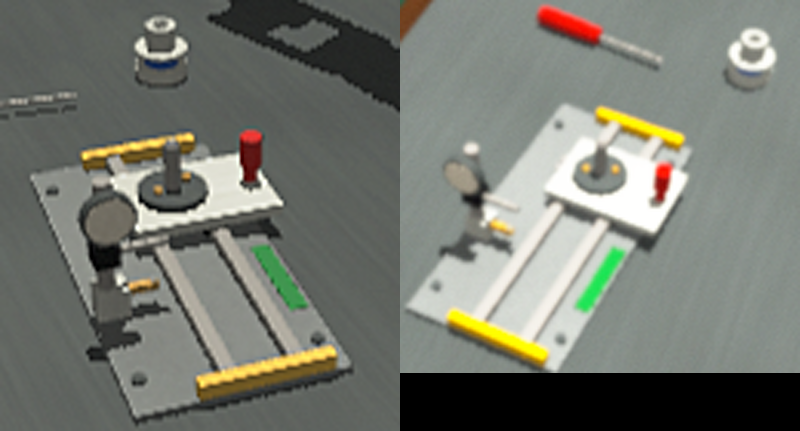

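The crop shows that the rail's y axis is tilted slightly toward world +x, that the gauge is on the far side, and that the knob faces the robot. The roller is standing upright at about (473,-364). Next I'll take wrist views.

```bash
cat >>h.py <<'E'
from scipy.spatial.transform import Rotation as Rn
def plan(target,yaw=None):
    "tool-frame shift (mm) to the TCP target; twist about tool z (deg) to bring tool x to world yaw (rad)"
    o=get_obs();R=Rn.from_rotvec(o["orientation"]).as_matrix()
    y=np.arctan2(R[1,0],R[0,0]);d=R.T@(np.array(target)-o["ee_pos"])
    tw=None if yaw is None else -np.degrees((yaw-y+np.pi)%(2*np.pi)-np.pi)
    print("shift mm",d.round(1),"tool x yaw",y.round(4),"tilt",R[:2,2].round(4),"twist z deg",tw,"q",o["qpos"].round(2))
E
python3 - <<'E'
from h import *
c=camera_params("wrist");o=get_obs();R=Rn.from_rotvec(o["orientation"]).as_matrix()
E=c["extrinsics"];print(c["camera_matrix"].round(1).tolist(),(R.T@(E[:3,3]-o["ee_pos"])).round(1),(R.T@E[:3,:3]).round(3).tolist())
plan([473,-364,300],-0.11)
E
```

```text
[[273.1, 0.0, 254.8], [0.0, 273.1, 188.5], [0.0, 0.0, 1.0]] [  69.     1.2 -163.5] [[-0.0, -0.967, -0.254], [1.0, 0.0, -0.001], [0.001, -0.254, 0.967]]
shift mm [ 293.5 -104.9  -77.9] tool x yaw 0.4008 tilt [-0.0005  0.0013] twist z deg 29.26757722277704 q [-1.19  0.42  1.63 -0.    1.09 -0.02]
```

```bash
python3 -m creep '{"delta_pos":[[0.029,-0.0105,0.004],[0.029,-0.0105,0.004],[0.029,-0.0105,0.004],[0.029,-0.0105,0.004],[0.029,-0.0105,0.004],[0.029,-0.0105,0.004],[0.029,-0.0105,0.004],[0.029,-0.0105,0.004],[0.029,-0.0105,0.004],[0.029,-0.0105,0.004],[0,0,0],[0,0,0],[0,0,0],[0,0,0],[0,0,0],[0,0,0],[0,0,0]],"twist":[[0,0,0],[0,0,0],[0,0,0],[0,0,0],[0,0,0],[0,0,0],[0,0,0],[0,0,0],[0,0,0],[0,0,0],[0,0,5.85],[0,0,5.85],[0,0,5.85],[0,0,5.85],[0,0,5.85],[0,0,0],[0,0,0]]}' 1
cat >look.py <<'E'
import sys
from h import *
n=sys.argv[1];c=camera_params("wrist");p,d=get_image("wrist")
cv2.imwrite(f"pics/{n}.png",p[:,:,::-1]);np.savez(f"{n}.npz",p=p,d=d,camera_matrix=c["camera_matrix"],extrinsics=c["extrinsics"])
E
python3 look.py w1; python3 -c "
from h import *
plan([473,-364,180],-.11)"
```

```text
t: 1.52
ee_pos: [469.7, -365.5, 182.4]
orientation: [-3.137, 0.167, 0.001]
ft_force: [0.5, 0.9, -0.7]
width: 88.2
grasp_force: 0.0
shift mm [ 3.1 -1.9  2.4] tool x yaw -0.1065 tilt [-0.0004  0.0003] twist z deg 0.19785000129510677 q [-0.68  0.43  1.73  0.    0.99  1.  ]
```

View pics/w1.png

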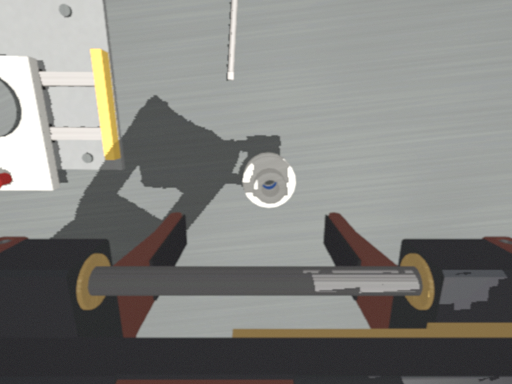

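The wrist view shows the roller's flange at about (269,181) with its bore at about (269,184). I'll measure it by fitting the flange outline and the bore, cross-checking with depth.

```bash
python3 - <<'E'
from h import *
f=np.load("w1.npz");p,d=f["p"],f["d"]
K,E=f["camera_matrix"],f["extrinsics"]
v,u=np.mgrid[140:222,230:310];D=d[140:222,230:310]
P=(np.linalg.inv(K)@np.stack([u*D,v*D,D]).reshape(3,-1));W=(E[:3,:3]@P).T+E[:3,3]
for z0,z1 in((60,68),(32,40)):
    s=(W[:,2]>z0)&(W[:,2]<z1)&(D.ravel()>0);w=W[s]
    (x,y),r=cv2.minEnclosingCircle(w[:,:2].astype(np.float32));print(z0,s.sum(),w.mean(0).round(1),"circ",round(x,1),round(y,1),round(r,1),"z med",np.median(w[:,2]).round(1))
    k=np.zeros(u.shape,np.uint8).ravel();k[s]=255
    cn=max(cv2.findContours(k.reshape(u.shape),cv2.RETR_EXTERNAL,cv2.CHAIN_APPROX_NONE)[0],key=len)
    e=cv2.fitEllipse(cn);print(e,onz(f,e[0][0]+230,e[0][1]+140,64 if z0==60 else 36).round(1))
m=W[:,2]<15
E
```

```text
60 650 [ 464.8 -381.7   65.1] circ 464.2 -381.8 17.8 z med 65.3
((39.57691955566406, 47.395957946777344), (31.867244720458984, 32.36530303955078), 68.80736541748047) [ 464.5 -381.7   64. ]
32 1200 [ 469.2 -381.2   37.4] circ 463.9 -381.6 30.8 z med 37.5
((38.3159294128418, 41.16359329223633), (50.439170837402344, 51.91205978393555), 79.62630462646484) [ 464.7 -381.7   36. ]
```

```bash
python3 -c "
from h import *
plan([464.4,-381.7,41],-.11)"
```

```text
shift mm [ -3.6  16.7 141.4] tool x yaw -0.1065 tilt [-0.0004  0.0003] twist z deg 0.19785000129510677 q [-0.68  0.43  1.73  0.    0.99  1.  ]
```

```bash
python3 -m creep '{"delta_pos":[[-0.0018,0.0083,0.010],[-0.0018,0.0084,0.025],[0,0,0.03],[0,0,0.03],[0,0,0.025],[0,0,0.015],[0,0,0.0064],[0,0,0],[0,0,0]],"twist":[[0,0,0],[0,0,0],[0,0,0],[0,0,0],[0,0,0],[0,0,0],[0,0,0],[0,0,0],[0,0,0]]}' 1
python3 -m creep '{"delta_pos":[[0,0,0],[0,0,0],[0,0,0],[0,0,0],[0,0,0],[0,0,0],[0,0,0],[0,0,0],[0,0,0],[0,0,0]],"twist":[[0,0,0],[0,0,0],[0,0,0],[0,0,0],[0,0,0],[0,0,0],[0,0,0],[0,0,0],[0,0,0],[0,0,0]]}' 0.35
```

```text
t: 2.32
ee_pos: [464.5, -382.2, 41.2]
orientation: [3.137, -0.171, -0.0]
ft_force: [0.2, -0.7, -0.6]
width: 87.8
grasp_force: 0.0
t: 3.15
ee_pos: [464.5, -381.7, 41.3]
orientation: [-3.137, 0.172, 0.0]
ft_force: [0.6, 0.5, 1.6]
width: 35.8
grasp_force: 30.0
```

```bash
python3 -m creep '{"delta_pos":[[0,0,-0.01],[0,0,-0.03],[0,0,-0.04],[0,0,-0.04],[0,0,-0.04],[0.006,-0.025,-0.01],[0.006,-0.035,0],[0.006,-0.035,0],[0.006,-0.035,0],[0.006,-0.035,0],[0.006,-0.025,0],[0.006,-0.02,0],[0,0,0],[0,0,0]],"twist":[[0,0,0],[0,0,0],[0,0,0],[0,0,0],[0,0,0],[0,0,0],[0,0,0],[0,0,0],[0,0,0],[0,0,0],[0,0,0],[0,0,0],[0,0,0],[0,0,0]]}'
python3 look.py w2; python3 -c "
from h import *
plan([583,-84,210],-.11)"
```

```text
t: 4.32
ee_pos: [529.0, -176.6, 211.2]
orientation: [3.137, -0.169, -0.001]
ft_force: [-0.5, -0.5, -4.6]
width: 36.1
grasp_force: 30.0
shift mm [ 43.7 -98.8   1.1] tool x yaw -0.1086 tilt [-0.0009 -0.0001] twist z deg 0.08157102932913982 q [-0.34  0.34  1.79 -0.    1.01  1.33]
```

View pics/w2.png

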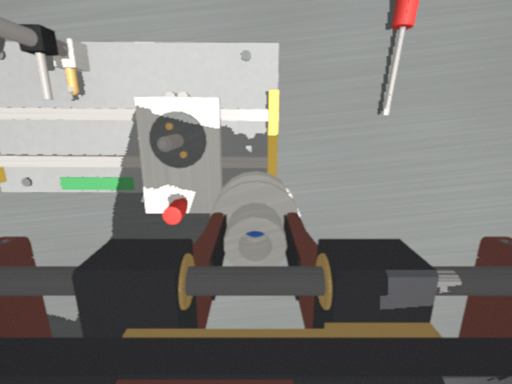

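The wrist view shows the dark plate at (178,139), the brass pins at about (169,127) and (183,155), the knob at (175,211) and the green mark at (97,183).

```bash
python3 - <<'E'
from h import *
f=np.load("w2.npz");p,d=f["p"],f["d"];K,E=f["camera_matrix"],f["extrinsics"]
pins=[onz(f,*c,49) for c,s in blobs(p,(8,90,80),(30,255,255),4,(150,110,206,168)) if not print(c,s)]
for q in pins:print("pin",q.round(1))
# plate by depth at z~43
v,u=np.mgrid[0:384,0:512];P=np.linalg.inv(K)@np.stack([u*d,v*d,d]).reshape(3,-1);W=((E[:3,:3]@P).T+E[:3,3]).reshape(384,512,3)
ok=d>0
hs=cv2.cvtColor(p,cv2.COLOR_RGB2HSV);roi=np.zeros_like(ok);roi[100:182,140:216]=1
print("plate z",np.median(W[135:150,190:200,2]),"carrier",np.median(W[100:110,195:215,2]),"bench",np.median(W[120:180,320:350,2]))
m=((hs[...,2]<110)&roi).astype(np.uint8)*255
cn=max(cv2.findContours(m,0,1)[0],key=cv2.contourArea);e=cv2.fitEllipse(cn);print("plate",e,onz(f,*e[0],43).round(1))
r=ok&(W[...,2]>80)&roi;w=W[r];t=w[w[:,2]>w[:,2].max()-5];print("tip",len(t),t.mean(0).round(1))
for c,s in blobs(p,(0,150,80),(6,255,255),30,(150,180,210,235)):print("red",c,s)
r=ok&(hs[...,1]>150)&(hs[...,0]<7)&(u<220)&(v>180)&(v<235)&(W[...,2]>81);print("knobtop",r.sum(),W[r].mean(0).round(1))
m=cv2.inRange(hs,(50,120,60),(75,255,255));m[:, 200:]=0;q=cv2.minAreaRect(cv2.findNonZero(m));b=np.array([onz(f,*x,8) for x in cv2.boxPoints(q)]);print("green",q,b.mean(0).round(1),b.round(1).tolist())
E
```

```text
[168.8, 126.0] [165, 123, 8, 7, 46]
[183.1, 154.2] [180, 151, 7, 7, 42]
pin [598.1 -84.5  49. ]
pin [563.9 -95.3  49. ]
plate z 44.59578271490847 carrier 36.482153350968304 bench 1.4599831680470459
plate ((177.01123046875, 141.60833740234375), (48.43659591674805, 58.195735931396484), 111.41561889648438) [579. -89.  43.]
tip 118 [581.2 -90.1  96.4]
red [174.8, 211.8] [162, 199, 25, 26, 392]
knobtop 238 [501.5 -80.9  86.2]
green ((97.0, 183.0), (10.0, 70.0), 90.0) [533.   41.3   8. ] [[545.1, 87.3, 8.0], [534.8, -8.4, 8.0], [520.8, -5.3, 8.0], [531.3, 91.4, 8.0]]
```

```bash
python3 -c "
from h import *
plan([581.1,-90,160],-.11)"
```

```text
shift mm [ 42.5 -92.7  51.1] tool x yaw -0.1086 tilt [-0.0009 -0.0001] twist z deg 0.08157102932913982 q [-0.34  0.34  1.79 -0.    1.01  1.33]
```

```bash
python3 -m creep '{"delta_pos":[[0.007,-0.0155,0],[0.007,-0.0155,0],[0.007,-0.0155,0],[0.007,-0.0155,0],[0.007,-0.0155,0],[0.0075,-0.0152,0],[0,0,0.02],[0,0,0.02],[0,0,0.011],[0,0,0],[0,0,0],[0,0,0]],"twist":[[0,0,0],[0,0,0],[0,0,0],[0,0,0],[0,0,0],[0,0,0],[0,0,0],[0,0,0],[0,0,0],[0,0,0],[0,0,0],[0,0,0]]}'
python3 -c "
from h import *
plan([581.1,-90,97],-.11)"
```

```text
t: 5.37
ee_pos: [582.1, -91.0, 161.1]
orientation: [3.137, -0.174, 0.002]
ft_force: [-0.0, 0.4, -5.4]
width: 36.1
grasp_force: 30.0
shift mm [-1.2 -0.8 64.1] tool x yaw -0.1106 tilt [ 0.0011 -0.0002] twist z deg -0.03539288589882177 q [-0.18  0.45  1.76 -0.    0.94  1.51]
```

```bash
python3 -m creep '{"delta_pos":[[-0.0007,-0.0006,0.01],[0,0,0.01],[0,0,0.006],[0,0,0.006],[0,0,0.004],[0,0,0.004],[0,0,0]],"twist":[[0,0,0],[0,0,0],[0,0,0],[0,0,0],[0,0,0],[0,0,0],[0,0,0]]}'
python3 -m creep '{"delta_pos":[[0,0,0.006],[0,0,0.006],[0,0,0.005],[0,0,0.004],[0,0,0.003],[0,0,0],[0,0,0]],"twist":[[0,0,0],[0,0,0],[0,0,0],[0,0,0],[0,0,0],[0,0,0],[0,0,0]]}'
```

```text
t: 5.95
ee_pos: [580.7, -89.4, 119.3]
orientation: [-3.137, 0.172, 0.002]
ft_force: [0.6, 0.6, -5.1]
width: 36.0
grasp_force: 30.0
t: 6.53
ee_pos: [580.9, -89.5, 96.1]
orientation: [-3.137, 0.172, 0.001]
ft_force: [0.1, -0.5, -4.1]
width: 35.8
grasp_force: 30.0
```

```bash
Z='[0,0,0],[0,0,0],[0,0,0]'
python3 -m creep '{"delta_pos":[[0,0,0.002],[0,0,0.002],[0,0,0],[0,0,0]],"twist":[[0,0,0],[0,0,0],[0,0,0],[0,0,0]]}'
python3 -m creep '{"delta_pos":[[0,0,0.001],[0,0,0.001],[0,0,0],[0,0,0]],"twist":[[0,0,0],[0,0,0],[0,0,0],[0,0,0]]}'
```

```text
t: 6.87
ee_pos: [581.0, -89.5, 92.2]
orientation: [-3.137, 0.172, 0.0]
ft_force: [0.1, 0.3, -5.5]
width: 35.9
grasp_force: 30.0
t: 7.2
ee_pos: [581.1, -89.6, 90.3]
orientation: [3.137, -0.172, 0.0]
ft_force: [-0.0, -0.0, -4.4]
width: 36.0
grasp_force: 30.0
```

```bash

python3 -m creep '{"delta_pos":[[0,0,0.0006],[0,0,0],[0,0,0]],"twist":[[0,0,0],[0,0,0],[0,0,0]]}'
python3 -m creep '{"delta_pos":[[0,0,0.0006],[0,0,0],[0,0,0]],"twist":[[0,0,0],[0,0,0],[0,0,0]]}'
```

```text
t: 7.45
ee_pos: [581.1, -89.6, 89.9]
orientation: [3.137, -0.172, 0.0]
ft_force: [-1.2, 0.0, -3.0]
width: 35.9
grasp_force: 30.0
t: 7.7
ee_pos: [581.2, -89.4, 89.3]
orientation: [-3.137, 0.172, -0.001]
ft_force: [-1.7, 0.8, 0.6]
width: 36.1
grasp_force: 30.0
```

```bash

T='python3 -c "
from h import *
o=get_obs();print(o[\"moment\"].round(2))"'
python3 -m creep '{"delta_pos":[[0,0,0.0006],[0,0,0],[0,0,0],[0,0,0],[0,0,0],[0,0,0],[0,0,0]],"twist":[[0,0,0],[0,0,-3],[0,0,-3],[0,0,-3],[0,0,-3],[0,0,0],[0,0,0]]}';eval "$T"
python3 -m creep '{"delta_pos":[[0,0,0],[0,0,0],[0,0,0],[0,0,0],[0,0,0],[0,0,0]],"twist":[[0,0,-3],[0,0,-3],[0,0,-3],[0,0,-3],[0,0,0],[0,0,0]]}';eval "$T"
```

```text
t: 8.28
ee_pos: [580.9, -89.4, 88.0]
orientation: [-3.138, -0.154, 0.001]
ft_force: [0.2, 1.4, -5.3]
width: 35.9
grasp_force: 30.0
[ 0.19 -0.14  0.01]
t: 8.78
ee_pos: [580.7, -89.4, 88.1]
orientation: [-3.104, -0.479, 0.001]
ft_force: [0.7, 1.5, -6.8]
width: 35.8
grasp_force: 30.0
[ 0.32 -0.14 -0.18]
```

The force fell to bare weight, so the roller has probably entered its pocket. I'll turn it back a little and lower gently.

```bash

T='python3 -c "
from h import *
o=get_obs();print(o[\"moment\"].round(2))"'
python3 -m creep '{"delta_pos":[[0,0,0],[0,0,0],[0,0,0.001],[0,0,0],[0,0,0]],"twist":[[0,0,3],[0,0,3],[0,0,0],[0,0,0],[0,0,0]]}';eval "$T"
python3 -m creep '{"delta_pos":[[0,0,0.001],[0,0,0],[0,0,0]],"twist":[[0,0,0],[0,0,0],[0,0,0]]}';eval "$T"
```

```text
t: 9.2
ee_pos: [580.9, -89.6, 87.4]
orientation: [3.125, 0.322, -0.0]
ft_force: [0.3, 0.9, -4.4]
width: 36.1
grasp_force: 30.0
[ 0.07 -0.01 -0.  ]
t: 9.45
ee_pos: [580.9, -89.5, 86.4]
orientation: [3.125, 0.321, -0.0]
ft_force: [0.3, 0.6, -4.3]
width: 35.9
grasp_force: 30.0
[0.03 0.02 0.01]
```

Freely descending. I'll continue to home.

```bash

python3 -m creep '{"delta_pos":[[0,0,0.001],[0,0,0],[0,0,0]],"twist":[[0,0,0],[0,0,0],[0,0,0]]}'
python3 -m creep '{"delta_pos":[[0,0,0.001],[0,0,0],[0,0,0]],"twist":[[0,0,0],[0,0,0],[0,0,0]]}'
python3 -m creep '{"delta_pos":[[0,0,0.0006],[0,0,0],[0,0,0]],"twist":[[0,0,0],[0,0,0],[0,0,0]]}'
```

```text
t: 9.7
ee_pos: [581.0, -89.5, 85.4]
orientation: [-3.125, -0.321, 0.0]
ft_force: [-0.5, -0.6, -5.8]
width: 36.3
grasp_force: 30.0
t: 9.95
ee_pos: [581.0, -89.5, 84.4]
orientation: [-3.125, -0.321, 0.0]
ft_force: [-0.1, -0.1, -4.6]
width: 36.1
grasp_force: 30.0
t: 10.2
ee_pos: [581.1, -89.6, 84.3]
orientation: [3.125, 0.321, 0.0]
ft_force: [-1.6, -0.3, 1.8]
width: 36.1
grasp_force: 30.0
```

```bash

python3 -m creep '{"delta_pos":[[0,0,0],[0,0,0],[0,0,0],[0,0,0],[0,0,0],[0,0,0]],"twist":[[0,0,0],[0,0,0],[0,0,0],[0,0,0],[0,0,0],[0,0,0]]}' 0.75
python3 -m creep '{"delta_pos":[[0,0,-0.01],[0,0,-0.02],[0,0,-0.03],[0,0,-0.03],[-0.02,0,-0.02],[-0.03,0,0],[-0.03,0,0],[0,0,0],[0,0,0],[0,0,0],[0,0,0],[0,0,0]],"twist":[[0,0,0],[0,0,0],[0,0,0],[0,0,0],[0,0,0],[0,0,0],[0,0,6.1],[0,0,6.1],[0,0,6.1],[0,0,0],[0,0,0],[0,0,0]]}'
python3 look.py w3
python3 - <<'E'
from h import *
f=np.load("w3.npz");p,d=f["p"],f["d"];K,E=f["camera_matrix"],f["extrinsics"]
v,u=np.mgrid[0:384,0:512];P=np.linalg.inv(K)@np.stack([u*d,v*d,d]).reshape(3,-1);W=((E[:3,:3]@P).T+E[:3,3]).reshape(384,512,3)
near=(np.hypot(W[...,0]-581,W[...,1]+90)<40)&(d>0)
for a,b in((101,115),(73,87)):
    w=W[near&(W[...,2]>a)&(W[...,2]<b)];print(a,len(w),np.median(w[:,2]).round(1),cv2.minEnclosingCircle(w[:,:2].astype(np.float32)))
hs=cv2.cvtColor(p,cv2.COLOR_RGB2HSV);r=(d>0)&(hs[...,1]>150)&(hs[...,0]<7)&(np.hypot(W[...,0]-501,W[...,1]+81)<30)&(W[...,2]>81)
print("knob",r.sum(),W[r].mean(0).round(1));k=W[r].mean(0);plan([k[0],k[1],60],-.113)
E
```

```text
t: 10.7
ee_pos: [581.1, -89.6, 83.9]
orientation: [3.125, 0.321, 0.0]
ft_force: [0.4, -0.5, 1.2]
width: 65.7
grasp_force: 0.0
t: 11.7
ee_pos: [503.0, -105.8, 194.2]
orientation: [3.137, -0.175, 0.001]
ft_force: [-0.8, -0.1, 0.0]
width: 66.2
grasp_force: 0.0
101 994 108.2 ((580.1679077148438, -90.55204010009766), 17.86017608642578)
73 1870 80.4 ((580.2141723632812, -90.59026336669922), 30.76177978515625)
knob 306 [502.7 -81.3  86.9]
shift mm [ -3.  -24.3 134.1] tool x yaw -0.1123 tilt [ 0.0002 -0.0001] twist z deg 0.03999413469748232 q [-0.23  0.3   1.9   0.    0.94  1.45]
```

View pics/w3.png

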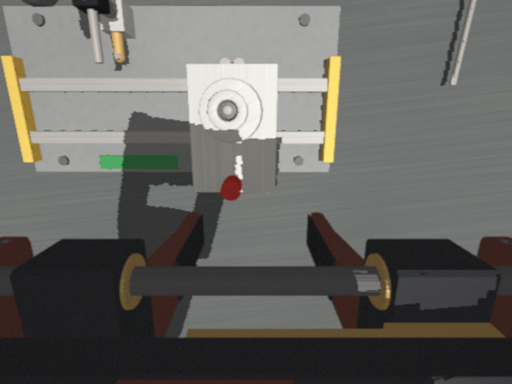

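The picture shows the roller down over the spindle at (228,110) with the boss top at 107 mm, so it is home. The knob is at (231,187) and the green mark at (139,161). Next I'll compute the travel to the station.

```bash
python3 - <<'E'
from h import *
f=np.load("w3.npz");p=f["p"];hs=cv2.cvtColor(p,cv2.COLOR_RGB2HSV)
Y=[]
for lo,hi,roi,z in(((50,120,40),(75,255,255),(80,140,200,180),8),((20,150,80),(35,255,255),(0,40,40,170),18),((20,150,80),(35,255,255),(310,40,345,170),18)):
    m=cv2.inRange(hs,lo,hi);k=np.zeros_like(m);k[roi[1]:roi[3],roi[0]:roi[2]]=1;q=cv2.minAreaRect(cv2.findNonZero(m*k))
    c=onz(f,*q[0],z);b=np.array([onz(f,*x,z) for x in cv2.boxPoints(q)]);Y.append(c);print(q,c.round(1))
d=Y[1]-Y[2];d/=np.linalg.norm(d);print("rail y dir",d.round(4),"yaw",np.arctan2(-d[0],d[1]))
s=np.array([580.6,-90.1,0]);mid=(Y[1]+Y[2])/2
for n,c in(("green-seat",Y[0]),("mid-seat",mid),):print(n,((c-s)@d).round(1))
E
```

```text
((138.5, 161.5), (77.0, 13.0), 0.0) [533.2  41.    8. ]
((25.9683837890625, 107.76297760009766), (105.94683074951172, 10.136171340942383), 78.00310516357422) [612.7 155.9  18. ]
((325.62841796875, 108.94552612304688), (2.869401216506958, 102.2380142211914), 3.5763344764709473) [ 571.5 -199.6   18. ]
rail y dir [0.1153 0.9933 0.    ] yaw -0.11555822835267861
green-seat 124.7
mid-seat 69.1
```

```bash
python3 -m creep '{"delta_pos":[[-0.0015,-0.012,0.01],[-0.0015,-0.012,0.02],[0,0,0.03],[0,0,0.03],[0,0,0.025],[0,0,0.015],[0,0,0.004],[0,0,0],[0,0,0]],"twist":[[0,0,0],[0,0,0],[0,0,0],[0,0,0],[0,0,0],[0,0,0],[0,0,0],[0,0,0],[0,0,0]]}'
python3 -m creep '{"delta_pos":[[0,0,0],[0,0,0],[0,0,0],[0,0,0],[0,0,0],[0,0,0],[0,0,0]],"twist":[[0,0,0],[0,0,0],[0,0,0],[0,0,0],[0,0,0],[0,0,0],[0,0,0]]}' 0.2
```

```text
t: 12.5
ee_pos: [502.7, -81.2, 59.9]
orientation: [-3.136, 0.179, 0.0]
ft_force: [-0.5, -0.2, 0.2]
width: 66.0
grasp_force: 0.0
t: 13.08
ee_pos: [502.5, -81.5, 60.0]
orientation: [-3.136, 0.181, -0.0]
ft_force: [0.5, 0.2, 1.0]
width: 22.4
grasp_force: 0.4
```

```bash
python3 -m creep '{"delta_pos":[[0,0,0],[0,0,0],[0,-0.004,0],[0,-0.01,0],[0,-0.012,0],[0,-0.012,0],[0,-0.012,0],[0,-0.012,0],[0,-0.012,0],[0,-0.012,0],[0,-0.01,0],[0,-0.008,0],[0,-0.004,0],[0,0,0],[0,0,0]],"twist":[[0,0,0],[0,0,0],[0,0,0],[0,0,0],[0,0,0],[0,0,0],[0,0,0],[0,0,0],[0,0,0],[0,0,0],[0,0,0],[0,0,0],[0,0,0],[0,0,0],[0,0,0]]}'
python3 -m creep '{"delta_pos":[[0,-0.003,0],[0,0,0],[0,0,0]],"twist":[[0,0,0],[0,0,0],[0,0,0]]}'
python3 -m creep '{"delta_pos":[[0,-0.003,0],[0,0,0],[0,0,0]],"twist":[[0,0,0],[0,0,0],[0,0,0]]}'
```

```text
t: 14.33
ee_pos: [514.8, 27.2, 60.0]
orientation: [-3.136, 0.178, 0.0]
ft_force: [-2.0, -0.9, 5.4]
width: 21.5
grasp_force: 30.0
t: 14.58
ee_pos: [515.1, 29.5, 60.0]
orientation: [3.136, -0.179, -0.0]
ft_force: [-0.9, -3.3, 6.1]
width: 21.6
grasp_force: 30.0
t: 14.83
ee_pos: [515.5, 32.5, 60.0]
orientation: [3.136, -0.179, -0.0]
ft_force: [-1.7, -3.6, 5.5]
width: 21.3
grasp_force: 30.0
```

```bash
for i in 1 2; do python3 -m creep '{"delta_pos":[[0,-0.002,0],[0,0,0]],"twist":[[0,0,0],[0,0,0]]}' | grep -E "pos|ft"; done
python3 -m creep '{"delta_pos":[[0,-0.0015,0],[0,0,0]],"twist":[[0,0,0],[0,0,0]]}' | grep -E "pos|ft"
python3 -m creep '{"delta_pos":[[0,-0.0015,0],[0,0,0]],"twist":[[0,0,0],[0,0,0]]}' | grep -E "pos|ft"
```

```text
ee_pos: [515.7, 34.6, 60.0]
ft_force: [-1.0, -2.5, 6.3]
ee_pos: [515.9, 36.9, 60.0]
ft_force: [-1.8, -0.7, 5.3]
ee_pos: [516.2, 38.6, 60.0]
ft_force: [-1.0, 0.5, 4.2]
ee_pos: [516.3, 40.3, 60.0]
ft_force: [-1.6, 2.0, 4.7]
```

```bash
for i in 1 2 3; do python3 -m creep '{"delta_pos":[[0,-0.0008,0],[0,0,0]],"twist":[[0,0,0],[0,0,0]]}' | grep -E "pos|ft"; done
```

```text
ee_pos: [516.4, 41.2, 60.0]
ft_force: [-1.4, 3.1, 5.1]
ee_pos: [516.6, 42.0, 60.0]
ft_force: [-1.3, 6.1, 4.5]
ee_pos: [516.6, 42.6, 60.0]
ft_force: [-1.7, 4.5, 3.9]
```

```bash
for i in 1 2; do python3 -m creep '{"delta_pos":[[0,-0.0006,0],[0,0,0]],"twist":[[0,0,0],[0,0,0]]}' | grep -E "pos|ft"; done
```

```text
ee_pos: [516.6, 42.9, 60.0]
ft_force: [-2.0, 1.9, 4.6]
ee_pos: [516.7, 43.1, 60.0]
ft_force: [-1.5, -1.2, 6.0]
```

The detent's zero-force point has been reached. I'll release, lift and verify.

```bash
python3 -m creep '{"delta_pos":[[0,0,0],[0,0,0],[0,0,0],[0,0,0],[0,0,0],[0,0,0]],"twist":[[0,0,0],[0,0,0],[0,0,0],[0,0,0],[0,0,0],[0,0,0]]}' 0.7
python3 -m creep '{"delta_pos":[[0,0,-0.01],[0,0,-0.02],[0,0,-0.03],[0,0,-0.03],[-0.01,0,-0.03],[-0.01,0,-0.01],[0,0,0],[0,0,0],[0,0,0]],"twist":[[0,0,0],[0,0,0],[0,0,0],[0,0,0],[0,0,0],[0,0,0],[0,0,0],[0,0,0],[0,0,0]]}'
python3 look.py w4
python3 - <<'E'
from h import *
f=np.load("w4.npz");p,d=f["p"],f["d"];K,E=f["camera_matrix"],f["extrinsics"]
v,u=np.mgrid[0:384,0:512];P=np.linalg.inv(K)@np.stack([u*d,v*d,d]).reshape(3,-1);W=((E[:3,:3]@P).T+E[:3,3]).reshape(384,512,3)
s=np.array([580.6,-90.1])+125*np.array([.1153,.9933]);print("expect",s)
near=(np.hypot(W[...,0]-s[0],W[...,1]-s[1])<38)&(d>0)
for a,b in((101,115),(73,87)):
    w=W[near&(W[...,2]>a)&(W[...,2]<b)];c=cv2.minEnclosingCircle(w[:,:2].astype(np.float32));print(a,len(w),np.median(w[:,2]).round(1),c,"travel",(np.array(c[0])-[580.2,-90.6])@[.1153,.9933])
hs=cv2.cvtColor(p,cv2.COLOR_RGB2HSV);r=(d>0)&(hs[...,1]>150)&(hs[...,0]<7)&(np.hypot(W[...,0]-516.7,W[...,1]-43)<30)&(W[...,2]>81)
print("knob",r.sum(),W[r].mean(0).round(1),(W[r].mean(0)[:2]-[502.7,-81.3])@[.1153,.9933])
E
```

```text
t: 16.83
ee_pos: [516.7, 42.3, 59.8]
orientation: [-3.136, 0.18, 0.0]
ft_force: [-0.1, 0.3, -0.0]
width: 57.6
grasp_force: 0.0
t: 17.58
ee_pos: [496.7, 44.4, 189.4]
orientation: [3.136, -0.181, -0.001]
ft_force: [0.5, 0.8, -0.4]
width: 61.6
grasp_force: 0.0
expect [595.0125  34.0625]
101 1117 108.2 ((594.09130859375, 32.55205535888672), 17.814044952392578) travel 123.92860446884154
73 2061 80.3 ((594.23681640625, 32.755645751953125), 30.948862075805664) travel 124.14760785705565
knob 347 [516.2  42.3  86.3] 124.33442139155001
```

View pics/w4.png

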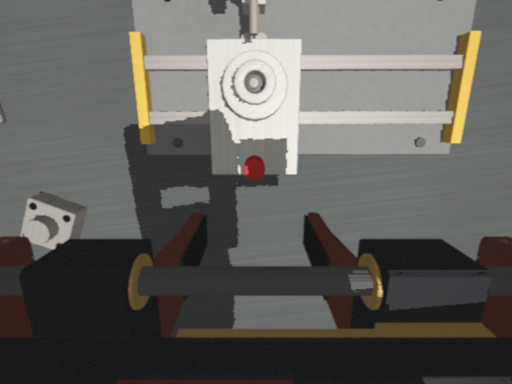

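The roller at (255,83) is lined up with the gauge feeler at (253,30). Its height is unchanged, and the carrier travelled about 124 mm against the 124.5 mm expected.

```bash
python3 -c "
from workcell import *
print(close_job())"
```

```text
the job is handed in; nothing more can be done
None
```

I handed the job in at about 18 s: the roller measured home on the spindle and the carrier resting in the station's detent, released with the arm clear; the die block, screwdriver and wrench were never approached, and no verdict came back.

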